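# Tip two crates to find the stamped one and push it over the dispatch line

### The arm

A 6-joint arm with a two-finger parallel gripper is mounted at the origin on the work surface. World frame = base frame: x ahead of the robot, y to its left, z up, the work surface at z = 0. Lengths are in m, angles in rad, forces in N, time in s.
With the tool pointing down it reaches from about 0.375 to 0.975 m from the base axis. Payload 3.8 kg.
Tool frame: the origin (TCP) lies at the very end of the fingers, on their centre line; the grasp point (between the pads) lies 19 mm behind it; z points along the fingers, y is the line along which they close (so a half turn about z gives the same grasp; the last joint's range is limited). The gripper opens to 85 mm and grips with 20 to 120 N. Pads are 22 mm wide; open, the fingers measure 114 mm over their backs; the gripper's body (76 mm by 85 mm) begins 54 mm behind the grasp point. The pads swing forward as they close: fully open they stand 13 mm farther back than shut.
Start: joints at [-1.181, 0.264, 1.604, -0, 1.274, -0.037], TCP at [0.279, -0.614, 0.231] pointing down, gripper open.
Joint ranges: [-2.63, 2.63], [-0.94, 2.18], [0.31, 2.57], [-1.31, 4.45], [0, 2.66], [-2.55, 2.55]. Speed limits (rad/s): [2.57, 2.57, 3.14, 3.14, 3.14, 3.14].

### API

Orientations are given as a rotation vector (axis times angle).
In Python, from workcell import * gives the robot as it stands.
- The arm moves only by the shell command python3 -m crank 'ROWS' [OPENING] [FORCE]. ROWS is JSON, a list that holds one entry, the list of rows, each a list of 6 numbers: the shift along the tool's x, y, z in cm, then the turn, a rotation vector about the tool's x, y, z in rad. In form: [[[dx, dy, dz, ax, ay, az], ...]]. A call has 1 to 8 rows; each row shifts and turns the commanded pose from where the row before left it, along the tool's axes as they then stand; what a row does not reach is not made up. A row lasts 1/12 s, in which the tool goes at most 41.7 mm and 7.16 degrees, less where a joint would pass 70% of its speed; a pose out of reach is approached as far as the arm can. A call with a gripper value outside its range is refused whole. OPENING is the finger opening in cm, from 0 to 8.54, set as the call begins (- or left out, the last holds). The fingers move at their own pace and stop on an object; FORCE is the grip in N (left out, the last holds). Time passes only in rows, so rows that do not move let the fingers close. It gives the time, the measured TCP pose, the force, the opening and the grip force at its end, in the units of the state.
- read_state(): the state, without advancing time (a new reading comes with each control period).
- read_camera(name): name is "scene" or "top" or "wrist"; returns the picture (384x512x3 uint8, blue, green, red); there is no depth.
- camera_model(name): a dict with "camera_matrix" (3x3 intrinsics, pixels), "R" (3x3) and "t" (3): a world point X has camera coordinates R X + t. Camera axes: x right, y down, z forward; pixel columns grow to the right and rows downward; lengths in m; the calibration is good to about 2 mm. A picture is of the moment at which its call begins: read the wrist's pose just before it. camera_model takes no time and is no camera call; for the wrist camera it gives the pose at the moment of the call.
- finish_job(): hands the job in; it is judged then, once.
The state is a dict: "time": time; "q": joint angles; "joint_vel": joint speeds; "joint_torque": joint torques, N m; "tool_pos": TCP position; "tcp_rot": TCP orientation; "wrist_force": force on the tool from outside, world axes, zero at the start; "torque": the same for the moment, N m; "width": opening from 0.0 (shut) to 1.0 (fully open); "grip_force": force on a finger pad.
Only numpy, scipy, OpenCV 4.12 (cv2) and the standard library are available. Lean on these libraries where they do the work, as an engineer would, in place of code of your own. Each camera call takes 0.05 s, during which the arm holds its last target. There are 200 camera calls.

### The job

Tip each of the two upright plywood crates over towards the robot, so that both lie on their sides with their undersides showing; then push the one stamped underneath, still lying on its side, away from the robot until all of it is past the tape line. Leave the unstamped crate lying on the robot's side of the tape, pick nothing up, and do not disturb the other things on the bench.

Things in the scene. Friction and masses are not known exactly. Their poses are not given: they have to be found in the camera images.
- crate_1: one of two equal small empty crates: plywood, open on top, 75 mm deep (its x) by 110 mm wide (its y) by 115 mm tall (its z), walls and floor 6 mm, about 0.2 to 0.45 kg. Stands upright, a wide face to the robot. Origin: centre of underside; z out of its mouth; x away from the robot as it stands
- crate_1_mid (a point): middle of crate_1, half-way up (57.5 mm above the underside). Pushed slowly near the top of a wide face, the crate tips over its far lower edge without sliding; past about 0.55 rad it falls by itself onto the other wide face and then lies 75 mm high
- crate_1_rim_l (a point): mouth end of crate_1, middle of the 75 mm depth, at its own y = +55 mm
- crate_1_rim_r (a point): mouth end of crate_1, middle of the 75 mm depth, at its own y = -55 mm
- crate_1_foot_l (a point): underside end of crate_1, middle of the 75 mm depth, at its own y = +55 mm
- crate_1_foot_r (a point): underside end of crate_1, middle of the 75 mm depth, at its own y = -55 mm
- crate_2: one of two equal small empty crates: plywood, open on top, 75 mm deep (its x) by 110 mm wide (its y) by 115 mm tall (its z), walls and floor 6 mm, about 0.2 to 0.45 kg. Stands upright, a wide face to the robot. Origin: centre of underside; z out of its mouth; x away from the robot as it stands
- crate_2_mid (a point): middle of crate_2, half-way up (57.5 mm above the underside). Pushed slowly near the top of a wide face, the crate tips over its far lower edge without sliding; past about 0.55 rad it falls by itself onto the other wide face and then lies 75 mm high
- crate_2_rim_l (a point): mouth end of crate_2, middle of the 75 mm depth, at its own y = +55 mm
- crate_2_rim_r (a point): mouth end of crate_2, middle of the 75 mm depth, at its own y = -55 mm
- crate_2_foot_l (a point): underside end of crate_2, middle of the 75 mm depth, at its own y = +55 mm
- crate_2_foot_r (a point): underside end of crate_2, middle of the 75 mm depth, at its own y = -55 mm
- stamp (a point): the stamp: a dark burnt ring 50 mm across with a bar through it, flat on the centre of the underside of one of the two crates; the other crate's underside is bare. Hidden while the crate stands
- line: dispatch line: a flat strip of pale tape, 24 mm wide (its x) and 580 mm long (its y), stuck across the bench beyond the crates. Origin at its centre on the bench top; x points across it, away from the robot. Under 1 mm thick, does not catch anything
- jar: bystander: small glass jar with steel lid, 44 mm across, 85 mm tall, standing in one row with the two crates, in any of the three places. Origin: centre of its underside
- tin: bystander: plain metal tin, 50 mm across, 60 mm tall, at the right. Origin: centre of its underside
- glue: bystander: white bottle, 54 mm across, 140 mm tall, at the left. Origin: centre of its underside
- bowl: bystander: white bowl, 100 mm across, 45 mm tall, at the left. Origin: centre of its underside
- spool: bystander: wooden spool standing up, 52 mm across, 55 mm tall, at the left. Origin: centre of its underside
- mallet: bystander: small hammer lying flat, 240 mm long, at the right. Origin: in the hammer
- mug: bystander: blue mug, 80 mm across, 90 mm tall, at the right. Origin: centre of its underside

How it is judged:
By the outcome, as a careful person would: the job done as asked, in the order asked, and still so for the second after the job is handed in, with the robot touching nothing.
It also fails if it takes over 64 s, if anything falls off the work surface, if the arm or the gripper's body presses on something with over 40 N, if the wrist force passes 120 N, or if a joint passes its speed limit or range.

## Working session

There is one attempt and no reset: what is moved stays moved. The work goes in short steps, Python scripts to look and compute and a shell command to move; the robot and the scene stay as the last step left them, time stands still between calls to the robot, and variables do not carry over. Pictures are saved under pics/ and viewed, at most 10 in all, crops included, and the job is handed in when it is done.

```bash
mkdir -p pics; ls; python3 - <<'E'
from workcell import *
import cv2, numpy as np
a=read_camera("scene");b=read_camera("top")
cv2.imwrite("pics/a.png",a);cv2.imwrite("pics/b.png",b)
for n in("scene","top"):
    m=camera_model(n);print(n,m)
s=read_state();print(s)
E
```

```text
pics
scene {'camera_matrix': array([[429.28146192,   0.        , 260.11833635],
       [  0.        , 429.28146192, 193.40280454],
       [  0.        ,   0.        ,   1.        ]]), 'R': array([[ 0.83528793,  0.54979022,  0.00497904],
       [ 0.45670548, -0.68876662, -0.56304587],
       [-0.30612772,  0.47257937, -0.82641065]]), 't': array([-0.44754161, -0.18369143,  1.51917405])}
top {'camera_matrix': array([[356.74597087,   0.        , 257.73512273],
       [  0.        , 356.74597087, 188.79032244],
       [  0.        ,   0.        ,   1.        ]]), 'R': array([[-0.02486524, -0.99956638, -0.0157726 ],
       [-0.99249067,  0.02657328, -0.11939906],
       [ 0.11976641,  0.01268527, -0.99272105]]), 't': array([0.03304057, 0.53146144, 0.99947613])}
{'time': 0.1, 'q': array([-1.18091549e+00,  2.64713234e-01,  1.60527809e+00,  1.96636562e-05,
        1.27370908e+00, -3.68706375e-02]), 'joint_vel': array([ 0.00039479, -0.0010614 , -0.00263786, -0.00081575, -0.00127559,
       -0.00148807]), 'joint_torque': array([ 4.42893297e-04, -5.16708255e+01, -3.68589413e+01, -1.14485747e-04,
        6.25662928e-03, -1.76619312e-05]), 'tool_pos': array([ 0.27915552, -0.61381995,  0.23004071]), 'tcp_rot': array([-3.06831718e+00, -6.64815570e-01,  5.51919442e-04]), 'wrist_force': array([-0.16649975,  0.35320457,  0.0589764 ]), 'torque': array([ 0.03224915, -0.02826109,  0.00208733]), 'grip_force': 0.0, 'width': 1.002979298481594}
```

View pics/a.png

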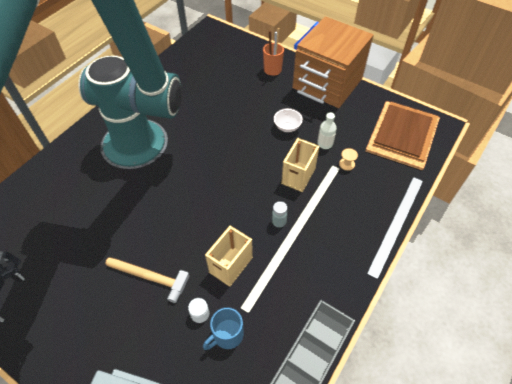

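View pics/b.png

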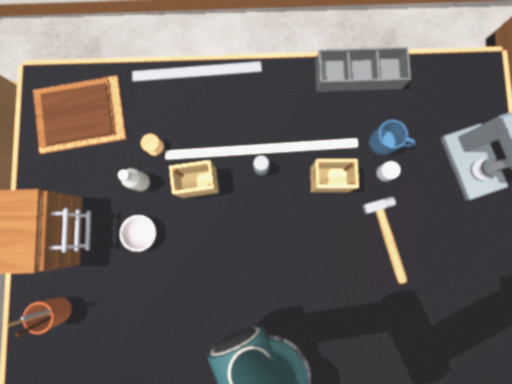

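The scene shows two open crates with the jar between them (top view: left crate ≈(194,179), jar (261,165), right crate ≈(335,175)). The tape lies beyond them, running from (165,155) to (358,143). The spool, glue and bowl are at the left, and the tin (388,171), mug and mallet are at the right.

```bash
cat > h.py <<'E'
from workcell import *
import cv2, numpy as np
from scipy.spatial.transform import Rotation as Ro
def ray(n,uv,z,m=None):
    m=m or camera_model(n);R,t=m["R"],m["t"];C=-R.T@t
    d=R.T@np.linalg.inv(m["camera_matrix"])@np.array([uv[0],uv[1],1.])
    return C+d*(z-C[2])/d[2]
def proj(n,X):
    m=camera_model(n);p=m["camera_matrix"]@(m["R"]@np.array(X)+m["t"]);return p[:2]/p[2]
E
python3 - <<'E'
from h import *
b=cv2.imread("pics/b.png")
m=camera_model("top");print("cam",-m["R"].T@m["t"])
c=np.vstack([np.hstack([cv2.resize(b[145:210,160:225],None,fx=6,fy=6,interpolation=2),cv2.resize(b[145:210,303:368],None,fx=6,fy=6,interpolation=2)])])
cv2.imwrite("pics/c.png",c)
hsv=cv2.cvtColor(b,cv2.COLOR_BGR2HSV)
w=((hsv[...,2]>150)&(hsv[...,1]<60)).astype(np.uint8)
n,l,s,ce=cv2.connectedComponentsWithStats(w)
for i in range(1,n):
    if s[i,4]>40: print("white",s[i],ce[i])
    if 150<s[i,0]+5 and s[i,2]>150 and s[i,1]>120:
        r=cv2.boxPoints(cv2.minAreaRect(np.argwhere(l==i)[:,::-1].astype(np.float32)))
        for p in r: print("line",p,ray("top",p,0)[:2])
for nme,uv,z in[("jar",(261,162),.085),("tin",(389,170),.06),("mug",(391,133),.09),("glue base",(138,182),0.03),("spool",(152,144),.055),("bowl",(138,233),.045),("mallet head",(380,205),.02),("hd",(364,208),.02),("hd2",(396,198),.02)]:print(nme,ray("top",uv,z)[:2].round(3))
o=((hsv[...,0]>10)&(hsv[...,0]<30)&(hsv[...,1]>60)&(hsv[...,2]>80)).astype(np.uint8)
n,l,s,ce=cv2.connectedComponentsWithStats(o)
for i in range(1,n):
    if s[i,4]>300 and 140<s[i,1]<200:
        print("crate",s[i]); 
        for p in cv2.approxPolyDP(cv2.findContours((l==i).astype(np.uint8),0,1)[0][0],3,True)[:,0]: print(p,ray("top",p,.115)[:2].round(3),ray("top",p,0)[:2].round(3))
E
```

```text
cam [0.40858841 0.00622494 1.05617813]
white [  0   0 114   5 324] [44.          1.14197531]
white [    0     3   512    79 22351] [243.71643327  32.4675406 ]
white [377  59  24  21 431] [388.25522042  69.10208817]
white [ 132   61  130   20 1370] [196.40510949  70.82554745]
white [320  60  53  22 784] [347.91581633  70.64158163]
white [500 112  12  27 170] [507.6        122.38823529]
white [ 444  124   64   75 1864] [471.46244635 166.45493562]
white [ 165  138  193   22 1920] [261.3890625 148.4046875]
line [164.4612  149.64764] [0.66320361 0.29976207]
line [356.88608 137.23315] [ 0.68484415 -0.28369331]
line [357.52856 147.19171] [ 0.6540901  -0.28383907]
line [165.10367 159.6062 ] [0.63238713 0.2976121 ]
white [253 155  16  17 203] [260.63054187 162.91625616]
white [377 161  24  19 355] [388.69295775 170.43098592]
white [118 169  30  21 444] [131.72297297 178.9527027 ]
white [329 170  17   9 127] [336.42519685 173.86614173]
white [198 172  14  11 101] [204.62376238 177.42574257]
white [317 182  41   5 122] [337.23770492 184.71311475]
white [180 185  33   7  75] [197.81333333 187.74
[... 380 characters left out ...]
0.352]
mug [ 0.671 -0.354]
glue base [0.562 0.368]
spool [0.668 0.321]
bowl [0.414 0.361]
mallet head [ 0.477 -0.333]
hd [ 0.469 -0.287]
hd2 [ 0.496 -0.381]
crate [ 168  159   51   39 1413]
[211 161] [0.601 0.142] [0.624 0.159]
[169 165] [0.593 0.255] [0.615 0.286]
[172 194] [0.514 0.247] [0.527 0.276]
[191 197] [0.505 0.196] [0.517 0.219]
[217 193] [0.514 0.127] [0.527 0.142]
[216 169] [0.579 0.129] [0.599 0.144]
crate [ 310  158   50   35 1416]
[310 166] [ 0.58  -0.123] [ 0.601 -0.139]
[311 192] [ 0.51  -0.123] [ 0.522 -0.138]
[348 192] [ 0.507 -0.22 ] [ 0.519 -0.248]
[359 187] [ 0.52 -0.25] [ 0.533 -0.281]
[357 158] [ 0.598 -0.249] [ 0.621 -0.28 ]
[316 158] [ 0.601 -0.14 ] [ 0.625 -0.158]
```

View pics/c.png

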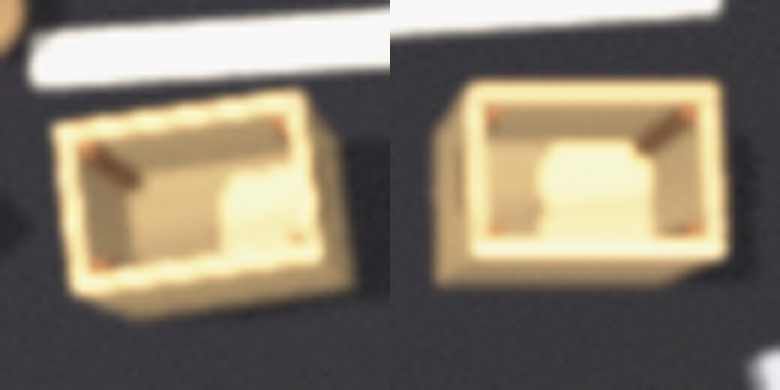

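The crop shows clear rim outlines for both crates; rim corners in crop pixels are left (52,125)…(322,260) and right (465,83)…(727,257).

```bash
python3 - <<'E'
from h import *
L=[(168.7,165.8),(210.5,160.3),(213.7,188.3),(172,193.8)];Rr=[(315.5,158.8),(358.3,158.8),(359.2,187.8),(316.3,187.8)]
for n,c in(("L",L),("R",Rr)):
    P=np.array([ray("top",p,.115)[:2] for p in c]);v=P[0]-P[1]+P[3]-P[2]
    print(n,P.round(3).tolist(),P.mean(0).round(3),"yaw",np.arctan2(-v[0],v[1]).round(3))
for p in [(318,92),(408,88)]:print("tray",ray("top",p,0)[:2],ray("top",p,.05)[:2])
s=read_state();print(Ro.from_rotvec(s["tcp_rot"]).as_matrix().round(3))
E
```

```text
L [[0.591, 0.256], [0.603, 0.143], [0.527, 0.135], [0.515, 0.247]] [0.559 0.195] yaw 0.105
R [[0.599, -0.138], [0.596, -0.252], [0.518, -0.25], [0.521, -0.137]] [ 0.558 -0.195] yaw -0.027
tray [ 0.8306721  -0.17296574] [ 0.81069044 -0.16448277]
tray [ 0.8348285  -0.44861862] [ 0.81465008 -0.4270861 ]
[[ 0.91   0.414 -0.001]
 [ 0.414 -0.91   0.002]
 [ 0.    -0.002 -1.   ]]
```

```bash
python3 -m crank '[[[0,0,0,0,0,0.11],[0,0,0,0,0,0.11],[0,0,0,0,0,0.1],[0,0,0,0,0,0.1],[2.5,-3,0,0,0,0],[2.5,-3,0,0,0,0],[2.5,-3,0,0,0,0],[2.5,-3,0,0,0,0]]]' 0; python3 -m crank '[[[2.6,-3,0,0,0,0],[2.6,-3,0,0,0,0],[2.6,-3,0,0,0,0],[2.6,-3,0,0,0,0],[2.6,-3,0,0,0,0],[2.6,-3,0,0,0,0],[2.6,-3,0,0,0,0],[2.6,-3,0,0,0,0]]]'
```

```text
time: 0.77
tool_pos: [0.3789, -0.4923, 0.2305]
tcp_rot: [-3.141, -0.009, 0.001]
wrist_force: [1.1, -1.2, -0.2]
width: -0.003
grip_force: 0.0
time: 1.43
tool_pos: [0.5856, -0.2505, 0.2308]
tcp_rot: [-3.141, -0.011, 0.001]
wrist_force: [1.0, -0.2, -0.4]
width: 0.002
grip_force: 0.0
```

```bash
python3 -m crank '[[[2.7,-2.8,0,0,0,0],[2.7,-2.8,0,0,0,0],[0,0,0,0,0,0],[0,0,3.5,0,0,0],[0,0,3.5,0,0,0],[0,0,3.5,0,0,0],[0,0,3,0,0,0],[0,0,0,0,0,0]]]'; python3 -m crank '[[[-1,0,0,0,0,0],[-1,0,0,0,0,0],[-0.4,0,0,0,0,0],[-0.4,0,0,0,0,0],[-0.4,0,0,0,0,0],[-0.4,0,0,0,0,0],[-0.4,0,0,0,0,0],[-0.4,0,0,0,0,0]]]'
```

```text
time: 2.1
tool_pos: [0.6322, -0.1941, 0.0874]
tcp_rot: [-3.137, -0.011, 0.022]
wrist_force: [-2.1, -0.3, -2.0]
width: -0.002
grip_force: 0.0
time: 2.77
tool_pos: [0.5959, -0.1967, 0.098]
tcp_rot: [3.14, 0.011, 0.006]
wrist_force: [3.0, 1.1, 2.6]
width: 0.005
grip_force: 1.6
```

```bash
python3 -m crank '[[[-0.5,0,0,0,0,0],[-0.5,0,0,0,0,0],[-0.5,0,0,0,0,0],[-0.5,0,0,0,0,0],[-0.5,0,0,0,0,0],[-0.5,0,0,0,0,0],[-0.5,0,0,0,0,0],[-0.5,0,0,0,0,0]]]'; python3 -c "
from h import *
cv2.imwrite('pics/d.png',read_camera('scene')[150:330,150:390])"
```

```text
time: 3.43
tool_pos: [0.5533, -0.1964, 0.0957]
tcp_rot: [-3.141, -0.011, 0.003]
wrist_force: [0.1, -0.2, 2.0]
width: 0.003
grip_force: 0.7
```

View pics/d.png

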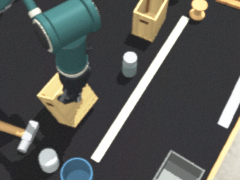

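The crop shows the crate tilting toward the robot at about (67,97), with the fingers behind its rim. I'll keep pulling.

```bash
python3 -m crank '[[[-0.5,0,0,0,0,0],[-0.5,0,0,0,0,0],[-0.5,0,0,0,0,0],[-0.5,0,0,0,0,0],[-0.5,0,0,0,0,0],[-0.3,0,0,0,0,0],[0,0,0,0,0,0],[0,0,0,0,0,0]]]';python3 -m crank '[[[0,0,0,0,0,0],[0,0,0,0,0,0],[0,0,0,0,0,0],[0,0,-3,0,0,0],[0,0,-3,0,0,0],[0,0,-3,0,0,0],[0,0,-3,0,0,0],[0,0,-2,0,0,0]]]'; python3 -c "
from h import *
cv2.imwrite('pics/e.png',cv2.resize(read_camera('scene')[130:330,150:390],None,fx=2,fy=2))"
```

```text
time: 4.15
tool_pos: [0.5265, -0.1968, 0.0964]
tcp_rot: [3.141, 0.01, 0.0]
wrist_force: [1.0, -0.6, -0.9]
width: 0.002
grip_force: 0.0
time: 4.82
tool_pos: [0.5279, -0.1972, 0.2398]
tcp_rot: [3.14, 0.011, 0.006]
wrist_force: [-0.1, -1.6, 0.4]
width: 0.001
grip_force: 0.0
```

View pics/e.png

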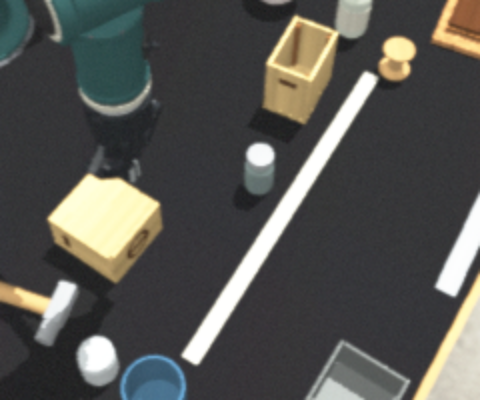

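The right crate (crop (105,225)) lies on its side and the stamp ring shows at (138,240), so the right crate is the one to push. Next I'll tip the left crate.

```bash
python3 -m crank '[[[1.1,-4,0,0,0,0],[1.1,-4,0,0,0,0],[1.1,-4,0,0,0,0],[1.1,-4,0,0,0,0],[1.1,-4,0,0,0,0],[1.1,-4,0,0,0,0],[1.1,-4,0,0,0,0],[1.1,-4,0,0,0,0]]]'; python3 -m crank '[[[1.1,-4,0,0,0,0],[1.1,-3.7,0,0,0,0],[0,0,0,0,0,-0.1],[0,0,0,0,0,0],[0,0,0,0,0,0],[0,0,0,0,0,0]]]'
```

```text
time: 5.53
tool_pos: [0.6126, 0.126, 0.236]
tcp_rot: [3.141, 0.011, 0.0]
wrist_force: [0.2, -0.3, -0.7]
width: 0.001
grip_force: 0.0
time: 6.03
tool_pos: [0.6336, 0.2001, 0.2359]
tcp_rot: [3.137, 0.164, -0.001]
wrist_force: [0.9, 0.1, -0.7]
width: -0.002
grip_force: 0.0
```

```bash
python3 -m crank '[[[0.3,0,3,0,0,0],[0,0,3,0,0,0],[0,0,3,0,0,0],[0,0,3,0,0,0],[0,0,2,0,0,0],[0,0,0,0,0,0],[-0.8,0,0,0,0,0],[-0.8,0,0,0,0,0]]]'; python3 -m crank '[[[-0.5,0,0,0,0,0],[-0.5,0,0,0,0,0],[-0.5,0,0,0,0,0],[-0.5,0,0,0,0,0],[-0.5,0,0,0,0,0],[-0.5,0,0,0,0,0],[-0.5,0,0,0,0,0],[-0.5,0,0,0,0,0]]]';python3 -m crank '[[[-0.5,0,0,0,0,0],[-0.5,0,0,0,0,0],[-0.5,0,0,0,0,0],[-0.5,0,0,0,0,0],[-0.5,0,0,0,0,0],[-0.5,0,0,0,0,0],[-0.5,0,0,0,0,0],[-0.5,0,0,0,0,0]]]'
```

```text
time: 6.7
tool_pos: [0.6218, 0.1989, 0.098]
tcp_rot: [-3.137, -0.164, -0.004]
wrist_force: [1.1, -0.3, 0.7]
width: -0.0
grip_force: 0.0
time: 7.37
tool_pos: [0.5812, 0.1955, 0.0968]
tcp_rot: [-3.137, -0.168, -0.002]
wrist_force: [1.3, 0.2, 3.2]
width: -0.003
grip_force: 1.5
time: 8.03
tool_pos: [0.5398, 0.1907, 0.0953]
tcp_rot: [3.137, 0.168, -0.004]
wrist_force: [0.5, 0.0, -0.7]
width: -0.001
grip_force: 0.0
```

```bash
python3 -m crank '[[[-0.5,0,0,0,0,0],[-0.5,0,0,0,0,0],[0,0,0,0,0,0],[0,0,0,0,0,0],[0,0,0,0,0,0],[0,0,0,0,0,0]]]';python3 -m crank '[[[0,0,-3,0,0,0],[0,0,-3,0,0,0],[0,0,-3,0,0,0],[0,0,-3,0,0,0],[0,0,-2,0,0,0],[0,0,0,0,0,0]]]'; python3 -c "
from h import *
a=read_camera('scene');b=read_camera('top')
cv2.imwrite('pics/f.png',np.hstack([a,b])[40:340]);cv2.imwrite('pics/f_top.png',b)
c=np.hstack([cv2.resize(a[110:310,150:400],(500,400)),cv2.resize(b[130:240,280:400],(300,275)).__class__ and cv2.copyMakeBorder(cv2.resize(b[130:240,280:380],(300,330)),0,70,0,0,0)])
cv2.imwrite('pics/g.png',c)"
```

```text
time: 8.53
tool_pos: [0.5318, 0.1901, 0.0964]
tcp_rot: [-3.137, -0.168, -0.001]
wrist_force: [0.3, -0.1, 0.3]
width: 0.006
grip_force: 0.0
time: 9.03
tool_pos: [0.5351, 0.1911, 0.2428]
tcp_rot: [-3.134, -0.167, -0.016]
wrist_force: [1.0, 0.8, 1.0]
width: 0.0
grip_force: 0.0
```

View pics/g.png

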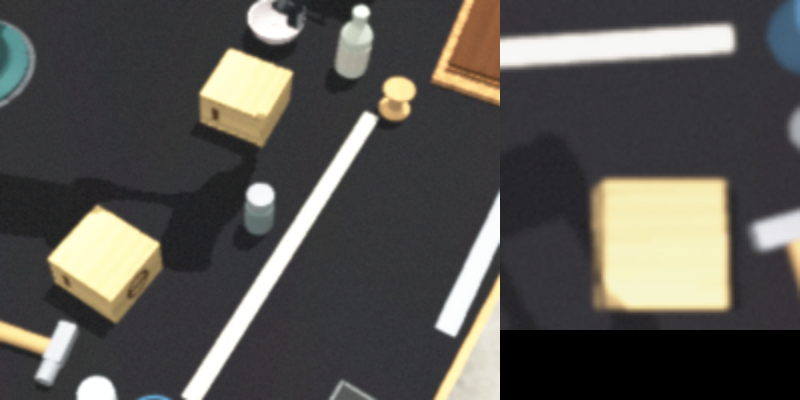

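Both crates lie on their sides. The left crate (crop (245,97)) has a bare underside, and nothing else has moved. In the top-view crop, the stamped crate's upper face corners are (602,178), (727,178), (730,310) and (606,308).

```bash
python3 - <<'E'
from h import *
c=[(602,178),(727,178),(730,310),(606,308)]
P=np.array([ray("top",((u-500)/3+280,v/3+130),.075)[:2] for u,v in c]);v=P[0]-P[1]+P[3]-P[2]
print(P.round(3).tolist(),P.mean(0).round(3),np.arctan2(-v[0],v[1]))
b=cv2.imread("pics/f_top.png");
for u in (175,200,300,320,340,350):
    col=b[130:170,u].min(1).astype(float);i=np.where(col>110)[0]
    if len(i):
        e=[130+i[0]-(col[i[0]]-110)/(col[i[0]]-col[i[0]-1]),130+i[-1]+(col[i[-1]]-110)/(col[i[-1]]-col[i[-1]+1])]
        print(u,[ray("top",(u,x),0)[:2].round(4) for x in e])
for u in(325,340,355): print(u,[(r,int(b[r,u].mean())) for r in range(78,100,1)])
E
```

```text
[[0.521, -0.137], [0.518, -0.251], [0.398, -0.247], [0.402, -0.135]] [ 0.46  -0.192] -0.033730336539096496
175 [array([0.6598, 0.2677]), array([0.6144, 0.2675])]
200 [array([0.668 , 0.1916]), array([0.6352, 0.1918])]
300 [array([ 0.6798, -0.1118]), array([ 0.6464, -0.1105])]
320 [array([ 0.6817, -0.1723]), array([ 0.6488, -0.1708])]
340 [array([ 0.6839, -0.2327]), array([ 0.651, -0.231])]
350 [array([ 0.6852, -0.263 ]), array([ 0.6521, -0.2611])]
325 [(78, 118), (79, 129), (80, 143), (81, 135), (82, 113), (83, 92), (84, 89), (85, 90), (86, 88), (87, 89), (88, 87), (89, 89), (90, 87), (91, 77), (92, 62), (93, 56), (94, 54), (95, 54), (96, 57), (97, 54), (98, 53), (99, 53)]
340 [(78, 166), (79, 161), (80, 154), (81, 129), (82, 100), (83, 90), (84, 86), (85, 88), (86, 89), (87, 86), (88, 89), (89, 85), (90, 75), (91, 64), (92, 55), (93, 55), (94, 55), (95, 56), (96, 54), (97, 56), (98, 54), (99, 53)]
355 [(78, 166), (79, 161), (80, 143), (81, 116), (82, 96), (83, 90), (84, 87), (85, 87), (86, 87), (87, 88), (88, 87), (89, 86), (90, 73), (91, 62), (92, 55), (93, 54), (94, 55), (95, 55), (96, 52), (97, 56), (98, 55), (99, 55)]
```

```bash
python3 -m crank '[[[0,0,0,0,0,0.075],[-1.9,3.8,0,0,0,0],[-1.9,3.8,0,0,0,0],[-1.9,3.8,0,0,0,0],[-1.9,3.8,0,0,0,0],[-1.9,3.8,0,0,0,0],[-1.9,3.8,0,0,0,0],[-1.9,3.8,0,0,0,0]]]' 8.5; python3 -m crank '[[[-1.9,3.8,0,0,0,0],[-1.9,3.8,0,0,0,0],[-1.9,3.6,0,0,0,0],[0,0,0,0,0,0],[0,0,0,0,0,0],[0,0,0,0,0,0]]]'
```

```text
time: 9.8
tool_pos: [0.4071, -0.076, 0.2342]
tcp_rot: [-3.14, -0.051, 0.005]
wrist_force: [1.2, -1.6, -0.3]
width: 0.997
grip_force: 0.0
time: 10.3
tool_pos: [0.356, -0.1867, 0.2348]
tcp_rot: [-3.139, -0.047, 0.003]
wrist_force: [0.2, 0.6, 0.5]
width: 0.995
grip_force: 0.0
```

```bash
python3 -m crank '[[[0,0.4,3.5,0,0,0],[0,0,3.5,0,0,0],[0,0,3.5,0,0,0],[0,0,3.5,0,0,0],[0,0,3.5,0,0,0],[0,0,2.5,0,0,0],[0,0,1,0,0,0],[0,0,0,0,0,0]]]'; python3 -m crank '[[[1,0,0,0,0,0],[1,0,0,0,0,0],[0.5,0,0,0,0,0],[0.5,0,0,0,0,0],[0.5,0,0,0,0,0],[0.5,0,0,0,0,0],[0.5,0,0,0,0,0],[0.5,0,0,0,0,0]]]'
```

```text
time: 10.97
tool_pos: [0.3548, -0.188, 0.0233]
tcp_rot: [-3.137, -0.055, 0.01]
wrist_force: [-0.7, 0.9, 0.7]
width: 0.996
grip_force: 0.0
time: 11.63
tool_pos: [0.4064, -0.1894, 0.0263]
tcp_rot: [-3.141, -0.05, 0.002]
wrist_force: [-6.0, 0.2, 3.7]
width: 0.996
grip_force: 2.6
```

```bash
python3 -m crank '[[[0.8,0,0,0,0,0],[0.8,0,0,0,0,0],[0.8,0,0,0,0,0],[0.8,0,0,0,0,0],[0.8,0,0,0,0,0],[0.8,0,0,0,0,0],[0.8,0,0,0,0,0],[0.8,0,0,0,0,0]]]'; python3 -m crank '[[[0.8,0,0,0,0,0],[0.8,0,0,0,0,0],[0.8,0,0,0,0,0],[0.8,0,0,0,0,0],[0.8,0,0,0,0,0],[0.8,0,0,0,0,0],[0.8,0,0,0,0,0],[0.8,0,0,0,0,0]]]'; python3 -c "
from h import *
a=read_camera('scene');b=read_camera('top')
cv2.imwrite('pics/i.png',np.hstack([cv2.resize(a[150:350,150:350],(400,400)),cv2.resize(b[80:240,250:410],(400,400))]))"
```

```text
time: 12.3
tool_pos: [0.4716, -0.1874, 0.0261]
tcp_rot: [-3.141, -0.05, -0.0]
wrist_force: [-2.8, -1.0, 0.6]
width: 0.994
grip_force: 1.2
time: 12.97
tool_pos: [0.5355, -0.1855, 0.0263]
tcp_rot: [-3.141, -0.05, 0.0]
wrist_force: [-2.5, 0.5, 0.2]
width: 0.996
grip_force: 1.1
```

View pics/i.png

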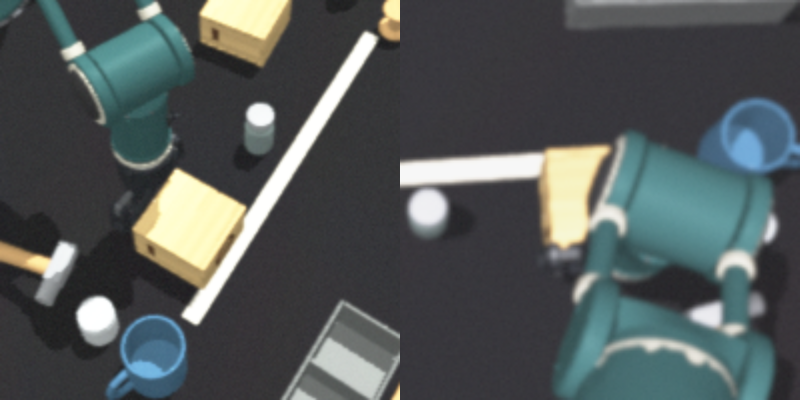

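The crate is sliding straight between the jar and the tin, square with the fingers, and its far end is now at the tape. I'll continue.

```bash
python3 -m crank '[[[0.8,0,0,0,0,0],[0.8,0,0,0,0,0],[0.8,0,0,0,0,0],[0.8,0,0,0,0,0],[0.8,0,0,0,0,0],[0.8,0,0,0,0,0],[0.8,0,0,0,0,0],[0.8,0,0,0,0,0]]]'; python3 -m crank '[[[0.8,0,0,0,0,0],[0.8,0,0,0,0,0],[0.8,0,0,0,0,0],[0.8,0,0,0,0,0],[0.8,0,0,0,0,0],[0.8,0,0,0,0,0],[0.8,0,0,0,0,0],[0.8,0,0,0,0,0]]]';  python3 -m crank '[[[0.6,0,0,0,0,0],[0.5,0,0,0,0,0],[0.4,0,0,0,0,0],[0.2,0,0,0,0,0],[0,0,0,0,0,0],[0,0,0,0,0,0]]]'; python3 -m crank '[[[-1,0,0,0,0,0],[-3,0,0,0,0,0],[-4,0,0,0,0,0],[-4,0,0,0,0,0],[-4,0,-1,0,0,0],[-4,0,-3,0,0,0],[-4,0,-3,0,0,0],[-2,0,-3,0,0,0]]]'; python3 -c "
from h import *
a=read_camera('scene');b=read_camera('top')
cv2.imwrite('pics/j.png',np.hstack([cv2.resize(a[180:380,180:380],(400,400)),cv2.resize(b[70:170,280:380],(400,400))]))"
```

```text
time: 13.73
tool_pos: [0.5994, -0.1834, 0.0263]
tcp_rot: [-3.141, -0.05, 0.0]
wrist_force: [-2.8, -0.2, 1.2]
width: 0.997
grip_force: 1.8
time: 14.4
tool_pos: [0.6634, -0.1814, 0.0263]
tcp_rot: [3.141, 0.05, 0.0]
wrist_force: [-3.7, 0.3, 1.2]
width: 0.996
grip_force: 1.8
time: 14.9
tool_pos: [0.6804, -0.1809, 0.0264]
tcp_rot: [3.141, 0.05, 0.003]
wrist_force: [0.2, -0.5, -0.1]
width: 0.993
grip_force: 0.0
time: 15.57
tool_pos: [0.4275, -0.1873, 0.1148]
tcp_rot: [-3.139, -0.049, 0.008]
wrist_force: [0.3, 0.1, 0.4]
width: 0.994
grip_force: 0.0
```

View pics/j.png

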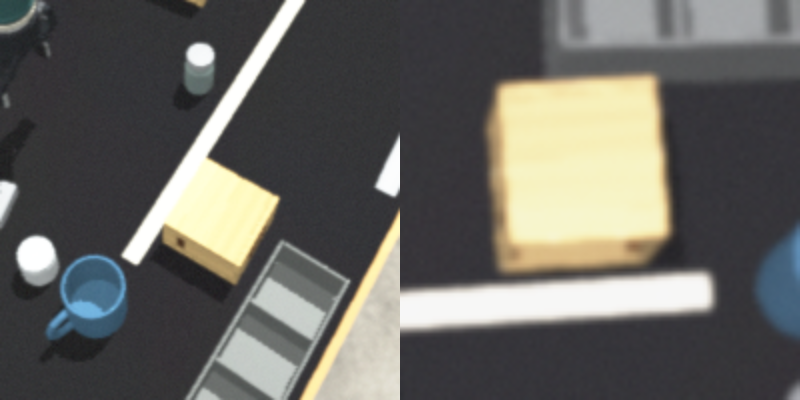

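The stamped crate is fully past the tape. Its near lower edge is at crop row ~266 and the tape's far edge at ~280, a gap of about 10 mm, and it's clear of the tray. The arm is clear of everything, so I'll hand in.

```bash
python3 -m crank '[[[0,0,-3,0,0,0],[0,0,-3,0,0,0],[0,0,0,0,0,0],[0,0,0,0,0,0]]]'; python3 -c "
from workcell import *
print(finish_job())"
```

```text
time: 16.0
tool_pos: [0.4347, -0.1895, 0.1784]
tcp_rot: [3.139, 0.05, 0.008]
wrist_force: [0.1, -0.1, -1.0]
width: 0.991
grip_force: 0.0
the job is handed in; nothing more can be done
None
```

Both crates are tipped onto their sides towards the robot, the stamped one (on the right) is pushed fully past the tape with about 10 mm to spare, the unstamped one lies on the robot's side, nothing else was seen to move, and the job was handed in at about 16 s.

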